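# Lay a standing pillar down in a V-rest

### The arm

A 6-joint arm with a two-finger parallel gripper is mounted at the origin on a cart in front of the work surface, level with it; the furniture and walls round the work are solid. World frame = base frame: x ahead of the robot, y to its left, z up, the work surface at z = 0. Lengths are in mm, angles in rad, forces in N, time in s.
With the tool pointing down it reaches from about 275 to 1000 mm from the base axis. Payload 8.4 kg.
Tool frame: the origin (TCP) lies on the mounting face of the last link; the fingertips stand 173 mm ahead of it and the grasp point (between the pads) lies 155 mm ahead of it; z points along the fingers, y is the direction in which the jaws open and shut (so a half turn about z gives the same grasp; the last joint's range is limited). The gripper opens to 85 mm and grips with 20 to 120 N. Pads are 22 mm wide; open, the fingers measure 114 mm over their backs; the gripper's body (76 mm by 85 mm) begins 54 mm behind the grasp point. The pads swing forward as they close: fully open they stand 13 mm farther back than shut.
Start: joints at [1.136, 0.353, 1.633, -0, 1.155, -0.002], TCP at [262.133, 567.376, 404.681] pointing down, gripper open.
Joint ranges: [-2.63, 2.63], [-0.92, 2.1], [0.06, 2.66], [-1.3, 4.44], [0, 2.69], [-3.02, 3.02]. Speed limits (rad/s): [2.22, 2.22, 2.79, 3.14, 3.14, 3.14].

### API

Orientations are given as [roll, pitch, yaw] about the fixed x, y, z axes, in that order (R = Rz(yaw) Ry(pitch) Rx(roll)).
In Python, from rig import r, grab_frame, spotter gives the robot as it stands.
- The arm moves only by the tool apply_moves, never from a script. Its argument "motion" is text: rows parted by semicolons, each of 5 numbers parted by spaces: the opening, from -1 (shut) to 1 (fully open), then the shift along the tool's x, y, z as a fraction of full scale, then the turn about the tool's z as a fraction of full scale. In form: hand x y z twist; .... A call has 1 to 20 rows; each row is the pose to reach, as a shift and turn from the pose commanded when the call began, along the tool's axes at that moment, turning the shorter way round; what a row does not reach only later rows make up. Full scale, the value 1, is 1 m for a shift and pi rad for a turn. A row lasts 1/12 s, in which the tool goes at most 41.7 mm and 7.16 degrees, less where a joint would pass 70% of its speed; a pose out of reach is approached as far as the arm can. A call with a number of a shift or a turn outside -1 to 1 is refused whole. A call with a gripper value outside its range is refused whole. The fingers move at their own pace and stop on an object; "squeeze" is the grip in N (left out, the last holds). Time passes only in rows, so rows that repeat a pose let the fingers close. It gives the time, the measured TCP pose, the force and the opening at its end, in the units of the state.
- r.sense(): the state, without advancing time (a new reading comes with each control period).
- grab_frame(name): name is "side" or "top" or "wrist"; returns a dict with "img" (400x640x3 uint8, red, green, blue), "fx", "fy", "cx", "cy" (pixels), "R" (3x3) and "t" (3): a world point X has camera coordinates R X + t. Camera axes: x right, y down, z forward; pixel columns grow to the right and rows downward; lengths in mm; the calibration is good to about 2 mm. A picture is of the moment at which its call begins. There is no depth.
- r.sign_off(): hands the job in, once; it reports no verdict.
Trained networks look in the newest picture that a camera, given by its name, has taken for a name from the list of things; names that differ only in an ending like _2 or _b are one class to them, and where a whole thing is asked for, a point or a joint stands for the part that bears it (a point fixed in the world has none). Each returns a list of dicts, best first, with "conf" (0 to 1); they miss things now and then, are a little off and sometimes report something else, mostly with a low value. They report only what shows in the picture. A call takes as long as a camera call.
- spotter.boxes_of(query, camera): "point" ([x, y, z] in mm, in world coordinates, good to about 4 mm: the middle of the surface that is visible of it).
- spotter.place_of(query, camera): "point" ([x, y, z] in mm, in world coordinates, good to about 4 mm: a listed point, or the origin of a listed thing).
The state is a dict: "clock": time; "qpos": joint angles; "qvel": joint speeds; "joint_efforts": joint torques, N m; "eef_pos": TCP position; "tcp_rot": TCP orientation; "contact_force": force on the tool from outside, world axes, zero at the start; "wrist_torque": the same for the moment, N m; "opening": opening from 0.0 (shut) to 1.0 (fully open).
Only numpy, scipy, OpenCV 4.12 (cv2) and the standard library are available. Lean on these libraries where they do the work, as an engineer would, in place of code of your own. Each camera call takes 0.05 s, during which the arm holds its last target.

### The job

The tall steel pillar stands on the end of the V-rest, in front of the end stop, and has to lie there for measuring. Without gripping or lifting it, tip it over with the fingers, away from the stop, catch it on its way and let it down gently so that it lies in the two V-blocks; never let it fall. Then push its free end until its foot is fully home against the end stop, let go, and leave the other things on the table undisturbed.

Things in the scene. Friction and masses are not known exactly. Their poses are not given: they have to be found in the camera images.
- v_rest: V-rest, fixed: aluminium rail 62 mm wide, its flat top 30 mm above the table, with a steel end stop and two dark V-blocks. Origin: on the table under the middle of the stop's face. x runs from the stop along the rail, level; z is up. Rail: x = -24 to 206 mm; beyond it is only the table, so fingers fit below the pillar's overhanging end. Between stop and first V-block it is bare: here the pillar stands.
- end_stop (a point): on the end stop's face, 27 mm above the rail's top, level with the axis of a pillar lying in the V-blocks. The stop is a bright steel block 16 mm thick, 56 mm wide, 48 mm high above the rail; its face looks along the rail to the V-blocks
- v_blocks (a point): half-way between the two V-blocks, on the axis of a pillar lying in them (57 mm above the table). The blocks lie at x = 71 to 109 and 161 to 199 mm of the V-rest and rise 25 mm above the rail; their 90-degree grooves run along x, in the rail's middle, and carry the shaft 9 mm clear of the rail, so that the square foot hangs free too
- pillar: steel pillar, loose, 0.5 to 0.95 kg, 217 mm long: round shaft, 38 mm wide below, tapering to 33 mm at the top, on a dark square foot 50 x 50 x 10 mm. Origin: middle of the foot's underside; z runs from foot to top, x and y square to the foot's sides. It stands on the rail, its middle 30 to 40 mm from the stop's face, up to 3 mm off the rail's middle, foot square within 0.04 rad. Leaning over 14 degrees it falls; friction holds the foot
- pillar_top (a point): middle of the pillar's top end face (217 mm from the foot, 247 mm above the table while it stands). Tipped about its foot's edge along the rail, the pillar comes to lie with its foot 50 to 66 mm from the stop and this end 60 to 78 mm beyond the rail's end, its lowest line there about 40 mm above the table
- dropper: brown dropper bottle, bystander, 35 mm diameter, 99 mm high, upright; origin at the middle of its underside, z up
- sleeve: bored steel sleeve, bystander, 29 mm diameter, 58 mm high, upright; origin at the middle of its underside, z up
- tall_holder: black post holder, bystander, 25 mm diameter, 99 mm high, upright; origin at the middle of its underside, z up
- rod_base: thin brass rod on a black foot, bystander, 50 x 18 mm, 82 mm high; origin at the middle of its underside, z up
- ring_mount: black ring mount on a foot, bystander, 26 x 65 mm, 60 mm high; origin at the middle of its underside, z up

How it is judged (in metres and radians):
At the end, for the whole second after the job is handed in: the pillar lies still in both V-blocks, along the V-rest (within 0.06 rad), its axis in the middle of the grooves (5 mm), and the underside of its foot is home against the end stop (within 4 mm) (angle between the z axis of pillar and the x axis of v_rest, either way round below 0.06 rad and x of pillar in the frame of v_rest between -0.003 and 0.004 m and y of pillar in the frame of v_rest between -0.005 and 0.005 m and z of pillar in the frame of v_rest between 0.053 and 0.064 m and linear speed of pillar below 0.02 m/s and angular speed of pillar below 0.1 rad/s); the robot touches nothing.
It fails at once if the pillar falls or is dropped (it turns faster than 3 rad/s on its way down; a free fall reaches about 10) (angular speed of pillar above 3 rad/s and angle between pillar's own z axis and vertical below 1.5 rad).
It fails at once if the pillar is lifted off the rest (tipping raises its foot's middle by up to 30 mm; 45 mm is too much) (height (world z) of pillar above 0.075 m).
It fails at once if the pillar is gripped or pressed hard by the fingers (over 35 N, before its foot is home) (contact force between the fingers and pillar above 35 N and x of pillar in the frame of v_rest above 0.006 m).
It fails at once if one of the five bystanders is shifted by over 20 mm or tipped (distance of any of dropper, sleeve, tall_holder, rod_base, ring_mount from where it was at the start of the episode above 0.02 m or angle between any of dropper, sleeve, tall_holder, rod_base, ring_mount's own z axis and vertical above 0.25 rad).
It also fails if it takes over 58 s, if anything falls off the work surface, if the arm or the gripper's body presses on something with over 40 N, if the wrist force passes 120 N, or if a joint passes its speed limit or range.

## Working session

There is one attempt and no reset: what is moved stays moved. The work goes in short steps, Python scripts to look and compute and a tool call to move; the robot and the scene stay as the last step left them, time stands still between calls to the robot, and variables do not carry over. Pictures are saved under pics/ and viewed, and the job is handed in when it is done.

Besides the shell and the picture viewer there is one more tool, called after "Call:" as a command line: name --argument value ..., lists and objects as JSON in quotes. apply_moves: Moves the arm, as the interface text tells. Its arguments: {"type":"object","properties":{"motion":{"type":"string"},"squeeze":{"type":"number"}},"required":["motion"]}

```bash
ls; mkdir -p pics
python3 - <<'E'
from rig import r, grab_frame, spotter
import cv2,numpy as np
print(r.sense())
for n in ["side","top","wrist"]:
    f=grab_frame(n); cv2.imwrite(f"pics/a_{n}.png",f["img"][:,:,::-1]); 
    print(n,f["fx"],f["fy"],f["cx"],f["cy"],np.round(f["R"],3).tolist(),np.round(f["t"],1).tolist())
    for q in ["v_rest","end_stop","v_blocks","pillar","pillar_top","dropper","sleeve","tall_holder","rod_base","ring_mount"]:
        d=spotter.place_of(q,n)
        print(n,q,[(np.round(e["point"],0).tolist(),round(e["conf"],2)) for e in d[:2]])
E
```

```text
pics
{'clock': 0.0, 'qpos': array([ 1.13561698e+00,  3.53642230e-01,  1.63413670e+00,  3.72848275e-05,
        1.15520011e+00, -2.40990695e-03]), 'qvel': array([-0.00214444, -0.00093274,  0.00013925, -0.00022464,  0.00030593,
        0.00116708]), 'joint_efforts': array([ 7.72025669e-04, -6.05261564e+01, -3.42067409e+01, -3.20624747e-05,
        9.54378425e-03,  5.16747707e-05]), 'eef_pos': array([262.01705481, 567.16479924, 403.96411435]), 'tcp_rot': array([-3.14020636e+00, -3.74310345e-05,  2.70880811e+00]), 'contact_force': array([ 0.43755962, -0.81138047, -0.06059522]), 'wrist_torque': array([0.04687546, 0.03429076, 0.00918342]), 'opening': 0.998790039290543}
side 417.027435029691 417.027435029691 322.4835574760411 201.73744661983147 [[1.0, -0.001, 0.019], [0.016, -0.41, -0.912], [0.009, 0.912, -0.409]] [-491.9, 70.9, 1316.3]
side v_rest [([596.0, -194.0, 3.0], 0.97), ([592.0, -161.0, 247.0], 0.43)]
side end_stop [([590.0, -195.0, 55.0], 0.69)]
side v_blocks [([553.0, -64.0, 60.0], 0.62)]
side pillar [([588.0, -161.0, 30.0], 0.83)]
side pillar_top [([588.0, -164.0, 251.0], 0.64),
[... 657 characters left out ...]
([590.0, -160.0, 249.0], 0.78)]
top dropper [([381.0, -103.0, 3.0], 0.42), ([593.0, -195.0, -0.0], 0.18)]
top sleeve [([507.0, -354.0, 2.0], 0.6), ([612.0, -332.0, -1.0], 0.41)]
top tall_holder [([576.0, -405.0, 6.0], 0.63)]
top rod_base [([508.0, -352.0, 0.0], 0.64)]
top ring_mount [([407.0, -451.0, -1.0], 0.71), ([592.0, -193.0, 60.0], 0.3)]
wrist 308.64026854377033 308.64026854377033 319.0569105388652 198.0564536551311 [[0.419, 0.908, -0.0], [0.871, -0.402, 0.283], [0.257, -0.119, -0.959]] [-623.9, -35.5, 380.1]
wrist v_rest []
wrist end_stop []
wrist v_blocks []
wrist pillar []
wrist pillar_top []
wrist dropper []
wrist sleeve []
wrist tall_holder []
wrist rod_base []
wrist ring_mount []
```

View pics/a_side.png

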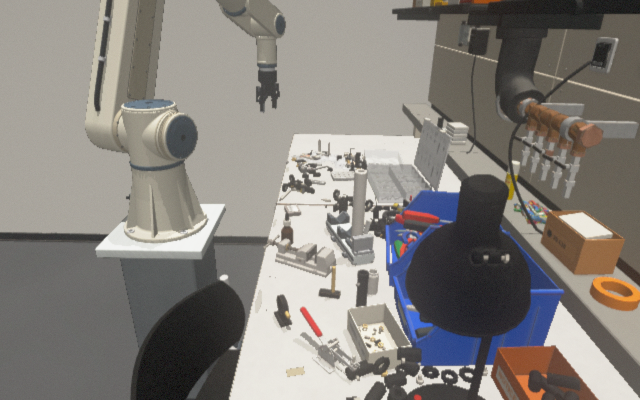

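View pics/a_top.png

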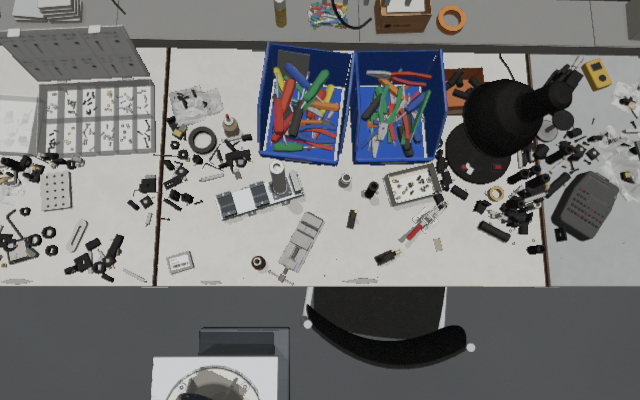

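The side view shows the pillar standing at about (360,205) on the rest. The top view shows the rest running from about (300,185) to (218,210), with the pillar top at (278,170). Next I'll overlay a model to refine the pose.

```bash
cat > h.py <<'E'
import numpy as np,cv2
from rig import r, grab_frame, spotter
O=np.array([594.,-194.,0]); YAW=1.873
def W(p,O=None,yaw=None):
    O=globals()['O'] if O is None else O; yaw=YAW if yaw is None else yaw
    c,s=np.cos(yaw),np.sin(yaw); p=np.atleast_2d(p).astype(float)
    return np.c_[c*p[:,0]-s*p[:,1]+O[0], s*p[:,0]+c*p[:,1]+O[1], p[:,2]]
def proj(f,X):
    C=np.atleast_2d(X)@np.array(f["R"]).T+np.array(f["t"])
    return np.c_[f["fx"]*C[:,0]/C[:,2]+f["cx"],f["fy"]*C[:,1]/C[:,2]+f["cy"]]
def box(x0,x1,y0,y1,z0,z1):
    P=np.array([[x,y,z] for x in(x0,x1) for y in(y0,y1) for z in(z0,z1)])
    E=[(0,1),(2,3),(4,5),(6,7),(0,2),(1,3),(4,6),(5,7),(0,4),(1,5),(2,6),(3,7)]
    return P,E
def overlay(f,path,cx,cy,w=160,h=120,s=5,pil=None,draw=True,**k):
    x0,y0=int(cx-w/2),int(cy-h/2)
    M=np.float32([[s,0,-x0*s+(s-1)/2],[0,s,-y0*s+(s-1)/2]])
    im=cv2.warpAffine(f["img"][:,:,::-1].copy(),M,(w*s,h*s),flags=cv2.INTER_LINEAR)
    T=lambda q:tuple(int(v) for v in ((q-[x0,y0])*s+(s-1)/2))
    if draw:
      for b,c in [((-24,206,-31,31,0,30),(0,255,0)),((-16,0,-28,28,30,78),(0,0,255)),((71,109,-31,31,30,55),(255,0,0)),((161,199,-31,31,30,55),(255,0,0))]:
        P,E=box(*b); q=proj(f,W(P,**k))
        for a,d in E: cv2.line(im,T(q[a]),T(q[d]),c,1,cv2.LINE_AA)
      if pil is not None:
        for rr,z in((19,40),(16.5,247)):
            a=np.linspace(0,6.28,40); q=proj(f,W(np.c_[pil[0]+rr*np.cos(a),pil[1]+rr*np.sin(a),0*a+z],**k))
            for i in range(39): cv2.line(im,T(q[i]),T(q[i+1]),(255,0,255),1,cv2.LINE_AA)
    cv2.imwrite(path,im)
E
python3 - <<'E'
from h import *
for n,c in(("top",(262,195)),("side",(350,220))):
    f=grab_frame(n); overlay(f,f"pics/b_{n}.png",*c,pil=(34,0));
E
```

```text
(no output)
```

View pics/b_top.png

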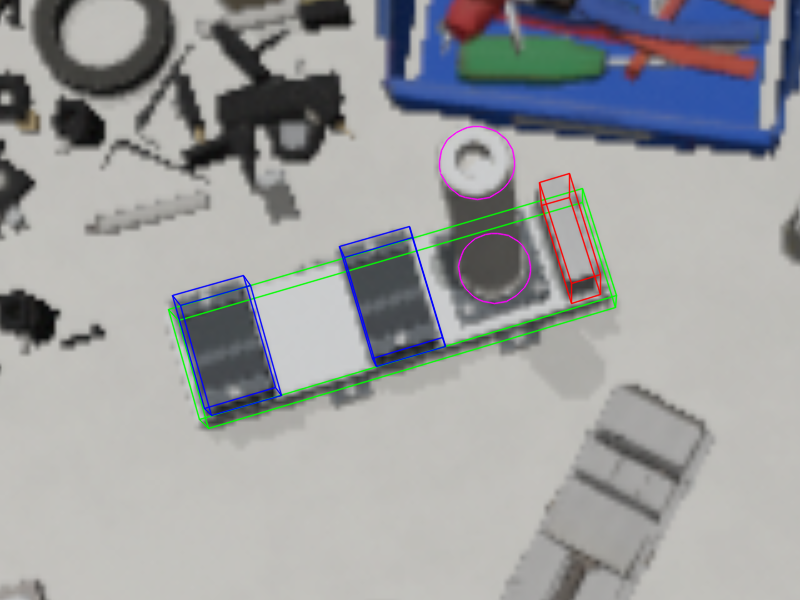

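View pics/b_side.png

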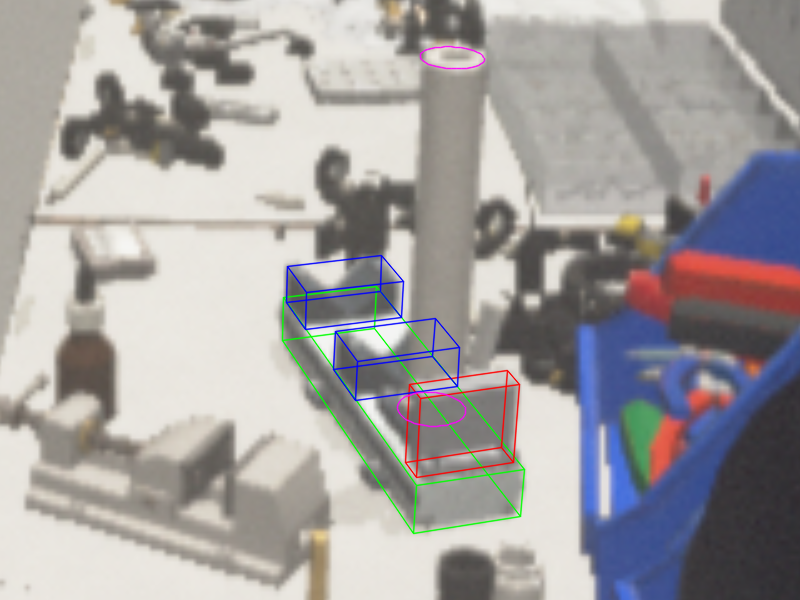

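```bash
cat >> h.py <<'E'
def plan(cmd,yaw0,targets):
    """cmd: commanded world pos, yaw0; targets in rest frame x,y,TCPz,toolyaw -> rows (x y z twist)"""
    c,s=np.cos(yaw0),np.sin(yaw0); tx=np.array([c,s,0]);ty=np.array([s,-c,0]);tz=np.array([0,0,-1.])
    for t in targets:
        w=W([t[0],t[1],t[2]])[0]; d=(w-cmd)/1000
        tw=-((t[3]-yaw0+np.pi)%(2*np.pi)-np.pi)/np.pi
        print("%.4f %.4f %.4f %.4f"%(d@tx,d@ty,d@tz,tw), np.round(w,1))
E
python3 - <<'E'
from h import *
s=r.sense(); print(s["clock"])
plan(np.array([262.133,567.376,404.681]),2.7088,[(34,0,455,YAW+np.pi/2),(34,0,400,YAW+np.pi/2)])
E
```

```text
1.75
-0.5978 -0.5268 -0.0503 -0.2340 [ 583.9 -161.5  455. ]
-0.5978 -0.5268 0.0047 -0.2340 [ 583.9 -161.5  400. ]
```

Call:
apply_moves --motion "1 0 0 -0.0503 0;1 0 0 -0.0503 0;1 -0.5978 -0.5268 -0.0503 -0.234;1 -0.5978 -0.5268 -0.0503 -0.234;1 -0.5978 -0.5268 -0.0503 -0.234;1 -0.5978 -0.5268 -0.0503 -0.234;1 -0.5978 -0.5268 -0.0503 -0.234;1 -0.5978 -0.5268 -0.0503 -0.234;1 -0.5978 -0.5268 -0.0503 -0.234;1 -0.5978 -0.5268 -0.0503 -0.234;1 -0.5978 -0.5268 -0.0503 -0.234;1 -0.5978 -0.5268 -0.0503 -0.234;1 -0.5978 -0.5268 -0.0503 -0.234;1 -0.5978 -0.5268 -0.0503 -0.234;1 -0.5978 -0.5268 -0.0503 -0.234;1 -0.5978 -0.5268 -0.0503 -0.234;1 -0.5978 -0.5268 -0.0503 -0.234;1 -0.5978 -0.5268 -0.0503 -0.234;1 -0.5978 -0.5268 -0.0503 -0.234;1 -0.5978 -0.5268 -0.0503 -0.234" --squeeze 20

```text
clock: 3.42
eef_pos: [561.8, -112.5, 455.6]
tcp_rot: [-3.141, 0.001, -2.84]
contact_force: [0.9, 1.3, 0.6]
opening: 1.002
```

Call:
apply_moves --motion "1 0 0 0 0;1 0 0 0 0;1 0 0 0 0"

```text
clock: 3.67
eef_pos: [561.1, -110.4, 455.0]
tcp_rot: [3.141, -0.0, -2.84]
contact_force: [0.5, 0.6, 0.3]
opening: 0.998
```

Run:
```python
from h import *
s=r.sense(); print(s["clock"],s["eef_pos"],s["tcp_rot"],s["qpos"])
plan(s["eef_pos"],s["tcp_rot"][2],[(34,0,455,YAW+np.pi/2),(34,0,400,YAW+np.pi/2)])
```

```text
3.6667 [ 561.13589888 -110.39353259  454.96239188] [ 3.14120980e+00 -1.63953177e-05 -2.84029229e+00] [-1.96971649e-01  2.25705367e-01  1.69279847e+00  3.49346503e-04
  1.22328620e+00 -2.06918734e+00]
-0.0065 -0.0556 -0.0000 -0.0003 [ 583.9 -161.5  455. ]
-0.0065 -0.0556 0.0550 -0.0003 [ 583.9 -161.5  400. ]
```

Call:
apply_moves --motion "1 -0.0065 -0.0556 0 0;1 -0.0065 -0.0556 0 0;1 -0.0065 -0.0556 0 0;1 -0.0065 -0.0556 0 0"

```text
clock: 4.0
eef_pos: [583.9, -160.7, 455.0]
tcp_rot: [3.141, -0.0, -2.839]
contact_force: [0.6, -0.6, 0.4]
opening: 1.001
```

Run:
```python
from h import *
s=r.sense(); print(s["clock"],s["eef_pos"],s["tcp_rot"])
f=grab_frame("wrist"); overlay(f,"pics/c_wrist.png",320,200,640,400,1,pil=(34,0))
f=grab_frame("top"); overlay(f,"pics/c_top.png",262,170,draw=False)
f=grab_frame("side"); overlay(f,"pics/c_side.png",350,180,draw=False)
```

```text
4.0 [ 583.90183517 -160.71452165  454.95307371] [ 3.14099397e+00 -1.21010776e-04 -2.83938225e+00]
```

View pics/c_wrist.png

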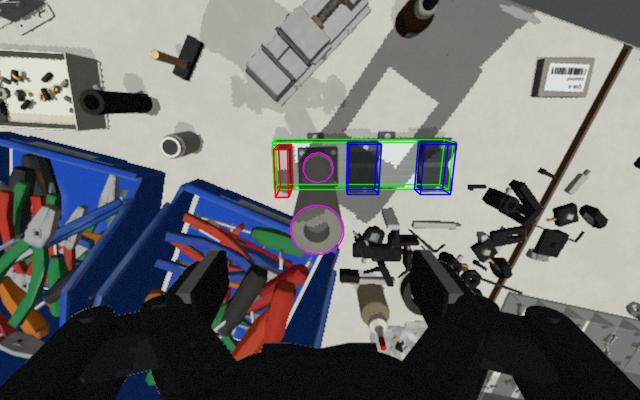

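View pics/c_side.png

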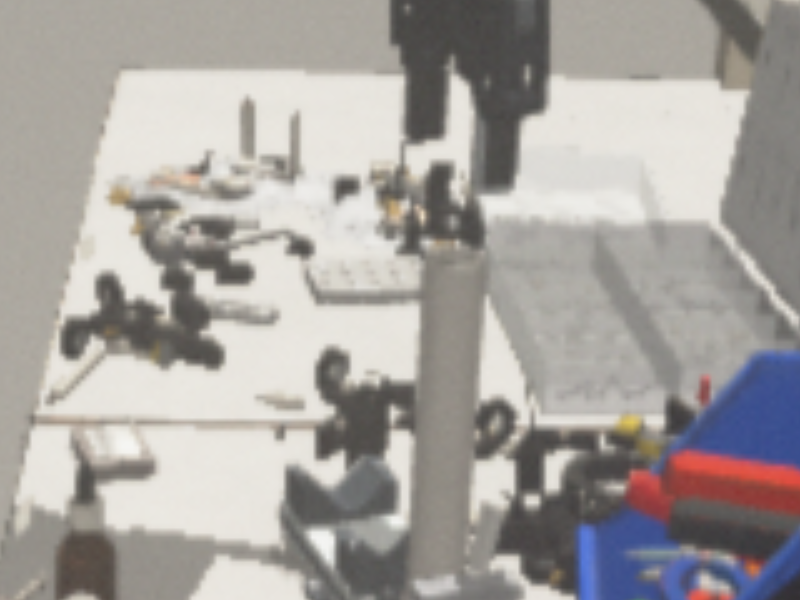

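Call:
apply_moves --motion "1 0 0 0.03 0;1 0 0 0.058 0;1 0 0 0.058 0;0.3 0 0 0.058 0;0.3 0 0 0.058 0;0.3 0 0 0.058 0;0.3 0 0 0.058 0"

```text
clock: 4.73
eef_pos: [584.5, -161.4, 398.8]
tcp_rot: [-3.14, 0.002, -2.839]
contact_force: [0.5, -0.0, 1.0]
opening: 0.651
```

Run:
```python
from h import *
s=r.sense(); print(s["clock"],s["eef_pos"],s["opening"])
f=grab_frame("wrist"); overlay(f,"pics/d_wrist.png",320,200,640,400,1,pil=(34,0),draw=False)
f=grab_frame("side"); overlay(f,"pics/d_side.png",350,180,draw=False)
f=grab_frame("top"); overlay(f,"pics/d_top.png",272,175,draw=False)
```

```text
4.7333 [ 584.47598892 -161.38979917  398.75509412] 0.6507934418322711
```

View pics/d_wrist.png

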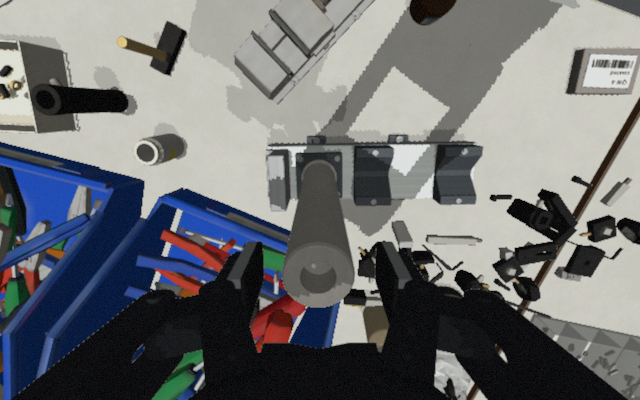

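View pics/d_side.png

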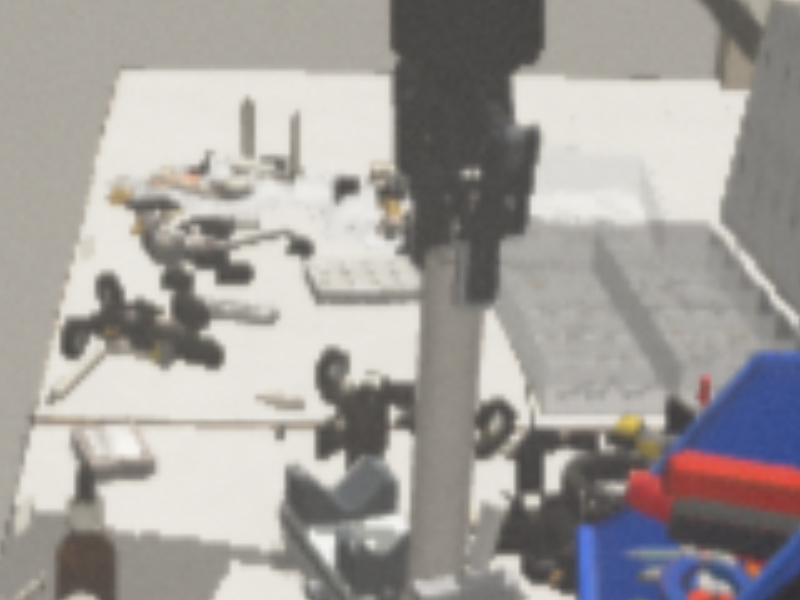

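View pics/d_top.png

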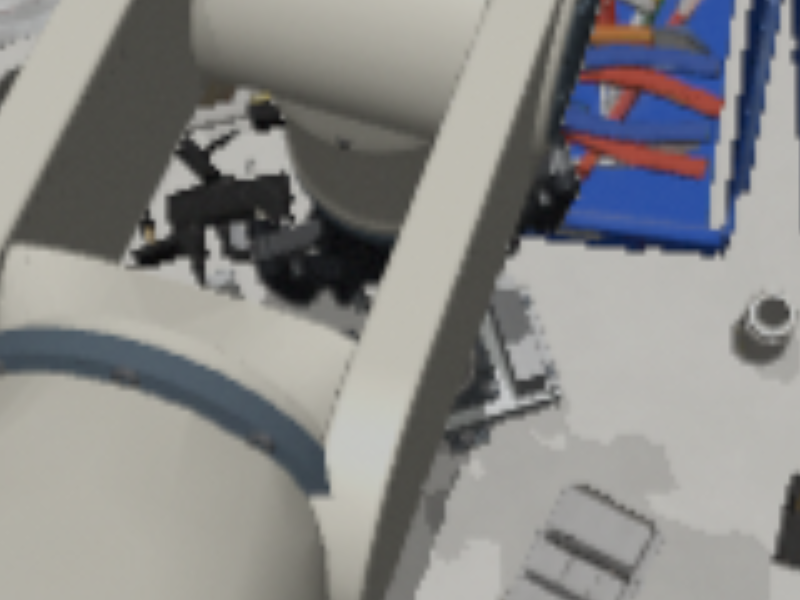

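Call:
apply_moves --motion "0.12 0 0 0 0;0.12 0 0 0 0;0.12 0 0.004 0 0;0.12 0 0.008 0 0;0.12 0 0.012 0 0;0.12 0 0.016 0 0;0.12 0 0.020 0 0;0.12 0 0.024 0 0;0.12 0 0.028 0 0;0.12 0 0.028 0 0;0.12 0 0.028 0 0"

```text
clock: 5.8
eef_pos: [575.6, -134.4, 396.9]
tcp_rot: [3.141, -0.0, -2.839]
contact_force: [0.2, -1.1, -0.0]
opening: 0.56
```

Run:
```python
from h import *
s=r.sense(); print(s["clock"],s["eef_pos"],s["opening"],s["contact_force"])
f=grab_frame("wrist"); overlay(f,"pics/e_wrist.png",320,200,640,400,1,draw=False)
f=grab_frame("side"); overlay(f,"pics/e_side.png",350,190,draw=False)
```

```text
5.8 [ 575.6003415  -134.36579272  396.89384306] 0.5601741816838428 [ 0.19774263 -1.07959253 -0.00162541]
```

View pics/e_wrist.png

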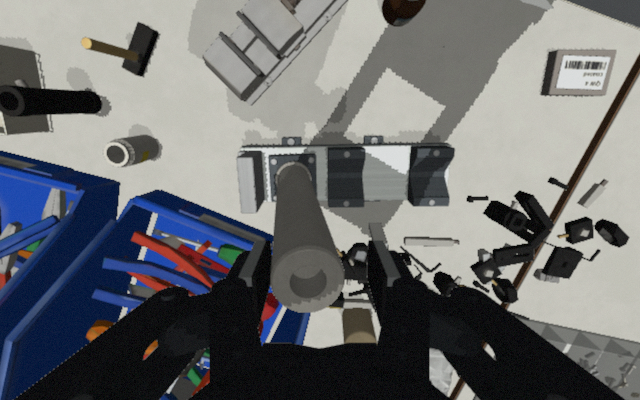

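View pics/e_side.png

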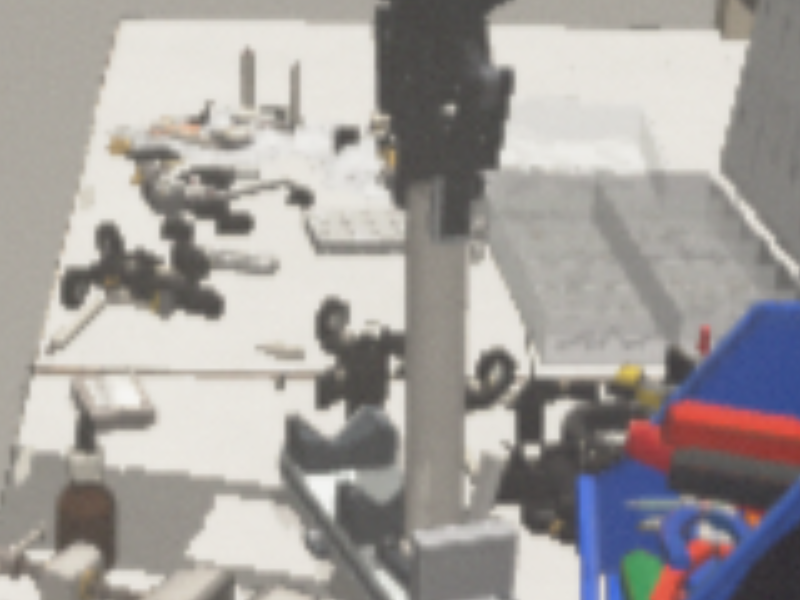

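Call:
apply_moves --motion "0.12 0 0.003 0.001 0;0.12 0 0.006 0.001 0;0.12 0 0.009 0.001 0;0.12 0 0.012 0.002 0;0.12 0 0.015 0.002 0;0.12 0 0.018 0.002 0;0.12 0 0.020 0.003 0;0.12 0 0.022 0.003 0;0.12 0 0.024 0.003 0;0.12 0 0.024 0.003 0"

```text
clock: 6.73
eef_pos: [568.4, -111.4, 394.0]
tcp_rot: [3.141, -0.0, -2.839]
contact_force: [0.2, -0.0, -0.2]
opening: 0.555
```

Run:
```python
from h import *
s=r.sense(); print(s["clock"],s["eef_pos"],s["opening"],s["contact_force"])
f=grab_frame("wrist"); overlay(f,"pics/f_wrist.png",320,200,640,400,1,draw=False)
```

```text
6.7333 [ 568.41425717 -111.42799306  393.95164784] 0.5552152623503597 [ 0.1793624  -0.01072631 -0.1769708 ]
```

View pics/f_wrist.png

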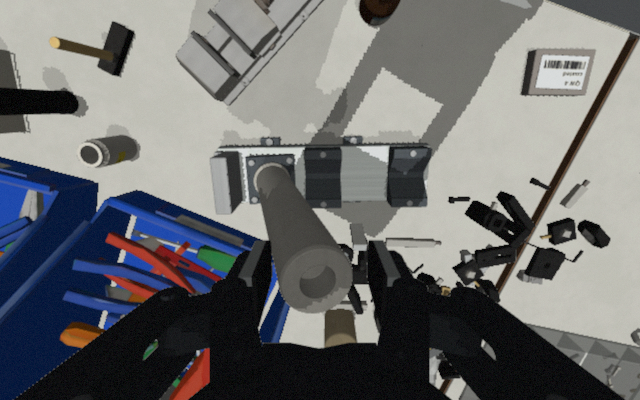

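Call:
apply_moves --motion "0.12 0 0.002 0 0;0.12 0 0.004 0.001 0;0.12 0 0.006 0.001 0;0.12 0 0.008 0.002 0;0.12 0 0.010 0.002 0;0.12 0 0.010 0.002 0;0.12 0 0.010 0.002 0;0.12 0 0.010 0.002 0"

```text
clock: 7.45
eef_pos: [565.6, -102.2, 392.0]
tcp_rot: [-3.142, 0.0, -2.839]
contact_force: [-0.5, 1.3, -0.3]
opening: 0.559
```

Run:
```python
from h import *
s=r.sense(); print(s["clock"],s["eef_pos"],s["opening"],s["contact_force"])
f=grab_frame("wrist"); overlay(f,"pics/g_wrist.png",320,200,640,400,1,draw=False)
```

```text
7.45 [ 565.59189495 -102.18618923  392.00624148] 0.5587647154619527 [-0.46636539  1.34552756 -0.31308891]
```

View pics/g_wrist.png

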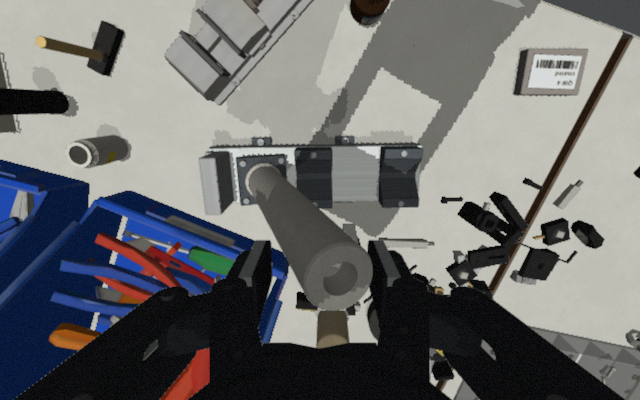

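Call:
apply_moves --motion "0.12 0 0.003 0.001 0;0.12 0 0.006 0.002 0;0.12 0 0.009 0.004 0;0.12 0 0.012 0.005 0;0.12 0 0.015 0.006 0;0.12 0 0.018 0.008 0;0.12 0 0.021 0.009 0;0.12 0 0.023 0.010 0;0.12 0 0.023 0.010 0;0.12 0 0.023 0.010 0"

```text
clock: 8.33
eef_pos: [558.7, -80.1, 381.9]
tcp_rot: [-3.142, -0.0, -2.839]
contact_force: [-0.6, 0.7, 0.1]
opening: 0.558
```

```bash
cat >> h.py <<'E'
def tr(p):
    d=np.array(p)[:2]-O[:2]; c,s=np.cos(YAW),np.sin(YAW)
    return np.round([c*d[0]+s*d[1], -s*d[0]+c*d[1], p[2]],1)
def state():
    s=r.sense(); c,sn=np.cos(YAW),np.sin(YAW); F=s["contact_force"]
    print("t %.2f rest"%s["clock"],tr(s["eef_pos"]),"yaw %.4f"%s["tcp_rot"][2],"op %.3f"%s["opening"],"F rest",np.round([c*F[0]+sn*F[1],-sn*F[0]+c*F[1],F[2]],1))
    return s
E
python3 - <<'E'
from h import *
s=state()
f=grab_frame("wrist"); overlay(f,"pics/h_wrist.png",320,200,640,400,1,draw=False)
xp=tr(s["eef_pos"])[0]+.5*85*s["opening"]; print("xpad",xp)
a,b,D=7,11,30.8
T=[]
for i in range(1,19):
    p=np.radians(min(90,5*i)); fy=max(0,11*np.cos(p)-7*np.sin(p))*min(1,i/2)
    T.append((xp+0.3*i-23.8*np.cos(p)+11*np.sin(p), fy+30.8*np.sin(p), s["eef_pos"][2]-0.15*i, YAW+np.pi/2-p))
plan(s["eef_pos"],s["tcp_rot"][2],T)
E
```

```text
t 8.33 rest [ 1.192e+02 -2.000e-01  3.819e+02] yaw -2.8390 op 0.558 F rest [0.8 0.4 0.1]
xpad 142.92630401444126
0.0080 0.0013 0.0001 0.0279 [550.6 -81.3 381.8]
0.0152 0.0028 0.0003 0.0557 [543.4 -82.  381.6]
0.0170 0.0045 0.0004 0.0835 [541.2 -80.9 381.5]
0.0187 0.0063 0.0006 0.1112 [539.  -79.7 381.3]
0.0202 0.0083 0.0008 0.1390 [536.9 -78.2 381.2]
0.0216 0.0104 0.0009 0.1668 [535.  -76.6 381. ]
0.0228 0.0126 0.0011 0.1946 [533.1 -74.9 380.9]
0.0239 0.0149 0.0012 0.2224 [531.4 -73.  380.7]
0.0248 0.0174 0.0014 0.2501 [529.9 -70.9 380.6]
0.0255 0.0198 0.0015 0.2779 [528.5 -68.8 380.4]
0.0260 0.0224 0.0016 0.3057 [527.2 -66.5 380.3]
0.0268 0.0249 0.0018 0.3335 [525.6 -64.3 380.1]
0.0281 0.0275 0.0019 0.3612 [523.7 -62.2 380. ]
0.0291 0.0301 0.0021 0.3890 [521.9 -60.1 379.8]
0.0299 0.0327 0.0022 0.4168 [520.4 -57.8 379.7]
0.0305 0.0352 0.0024 0.4446 [519.1 -55.6 379.5]
0.0309 0.0377 0.0026 0.4724 [518.  -53.3 379.4]
0.0310 0.0401 0.0027 0.5001 [517.2 -51.1 379.2]
```

View pics/h_wrist.png

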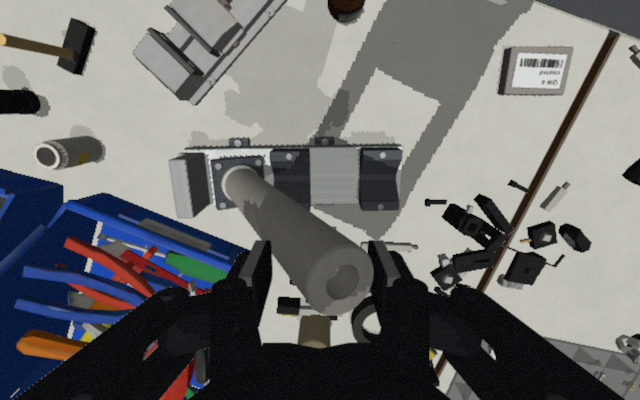

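Call:
apply_moves --motion "0.12 0.005 0.0013 0.0001 0.028;0.12 0.0095 0.0028 0.0003 0.056;0.12 0.0135 0.0045 0.0004 0.0835;0.12 0.017 0.0063 0.0006 0.111;0.12 0.0195 0.0083 0.0008 0.139;0.12 0.0215 0.0104 0.0009 0.167;0.12 0.0228 0.0126 0.0011 0.1946;0.12 0.0239 0.0149 0.0012 0.2224;0.12 0.0248 0.0174 0.0014 0.25;0.12 0.0255 0.0198 0.0015 0.278"

```text
clock: 9.22
eef_pos: [528.5, -69.0, 380.6]
tcp_rot: [3.141, 0.0, 2.566]
contact_force: [0.9, 1.1, -0.9]
opening: 0.56
```

Run:
```python
from h import *
s=state()
f=grab_frame("wrist"); overlay(f,"pics/i_wrist.png",320,200,640,400,1,draw=False)
f=grab_frame("side"); overlay(f,"pics/i_side.png",340,180,draw=False)
```

```text
t 9.22 rest [138.8  25.3 380.6] yaw 2.5661 op 0.560 F rest [ 0.8 -1.2 -0.9]
```

View pics/i_wrist.png

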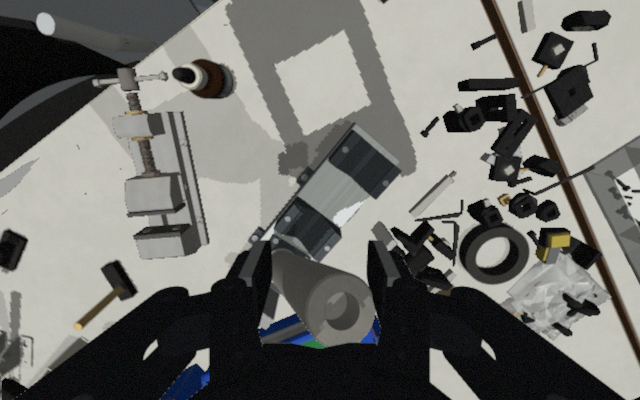

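View pics/i_side.png

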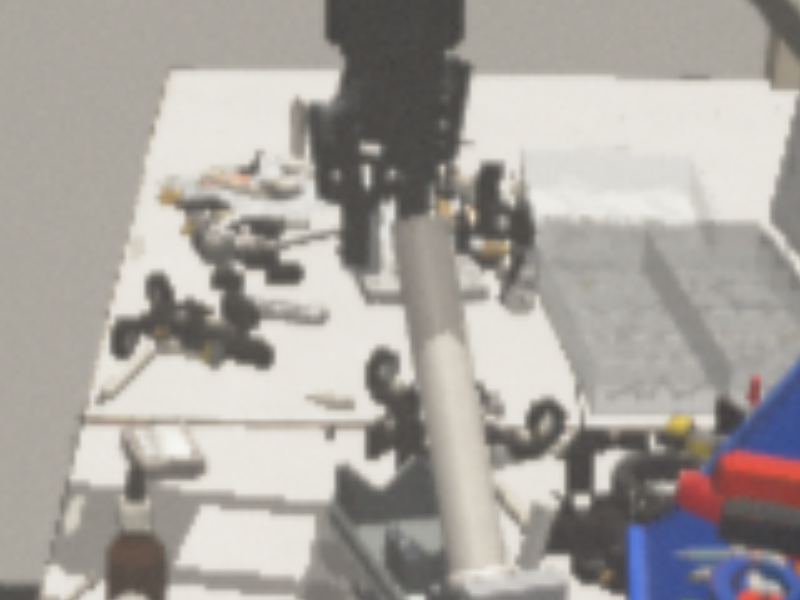

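Run:
```python
from h import *
xp=142.9;T=[]
for i in range(11,19):
    p=np.radians(min(90,5*i)); fy=max(0,11*np.cos(p)-7*np.sin(p))*min(1,i/2)
    T.append((xp+0.3*i-23.8*np.cos(p)+11*np.sin(p), fy+30.8*np.sin(p), 381.9-0.15*i, YAW+np.pi/2-p))
plan(np.array([528.5,-68.8,380.4]),YAW+np.pi/2-np.radians(50),T)
```

```text
0.0023 0.0012 0.0001 0.0278 [527.2 -66.5 380.2]
0.0048 0.0022 0.0003 0.0556 [525.6 -64.3 380.1]
0.0076 0.0029 0.0004 0.0833 [523.7 -62.2 380. ]
0.0102 0.0038 0.0006 0.1111 [521.9 -60.1 379.8]
0.0127 0.0048 0.0008 0.1389 [520.4 -57.9 379.6]
0.0150 0.0060 0.0009 0.1667 [519.1 -55.6 379.5]
0.0172 0.0073 0.0011 0.1944 [518.  -53.4 379.3]
0.0191 0.0088 0.0012 0.2222 [517.2 -51.1 379.2]
```

Call:
apply_moves --motion "0.12 0.0023 0.0012 0.0001 0.0278;0.12 0.0048 0.0022 0.0003 0.0556;0.12 0.0076 0.0029 0.0004 0.0833;0.12 0.0102 0.0038 0.0006 0.1111;0.12 0.0127 0.0048 0.0008 0.1389;0.12 0.015 0.006 0.0009 0.1667;0.12 0.0172 0.0073 0.0011 0.1944;0.12 0.0191 0.0088 0.0012 0.2222;0.12 0.0191 0.0088 0.0012 0.2222;0.12 0.0191 0.0088 0.0012 0.2222"

```text
clock: 10.15
eef_pos: [517.3, -51.3, 379.5]
tcp_rot: [3.141, 0.0, 1.877]
contact_force: [-0.7, 0.9, 0.6]
opening: 0.555
```

Run:
```python
from h import *
s=state()
f=grab_frame("wrist"); overlay(f,"pics/j_wrist.png",320,200,640,400,1,draw=False)
f=grab_frame("side"); overlay(f,"pics/j_side.png",340,180,draw=False)
for n in("side","wrist","top"):
  for q in("pillar","pillar_top"):
    d=spotter.place_of(q,n); print(n,q,[(tr(e["point"]).tolist(),round(e["conf"],2)) for e in d[:2]])
```

```text
t 10.15 rest [159.   30.7 379.5] yaw 1.8774 op 0.555 F rest [1.  0.4 0.6]
side pillar [([37.5, -8.1, 43.7], 0.57)]
side pillar_top [([135.6, 11.0, 232.0], 0.63)]
wrist pillar [([38.6, -6.6, 42.6], 0.76)]
wrist pillar_top [([132.4, 17.0, 234.1], 0.87)]
top pillar [([30.5, -3.1, 30.2], 0.44)]
top pillar_top []
```

View pics/j_wrist.png

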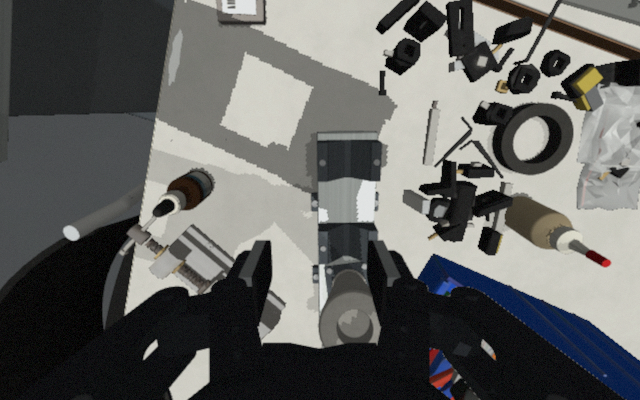

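View pics/j_side.png

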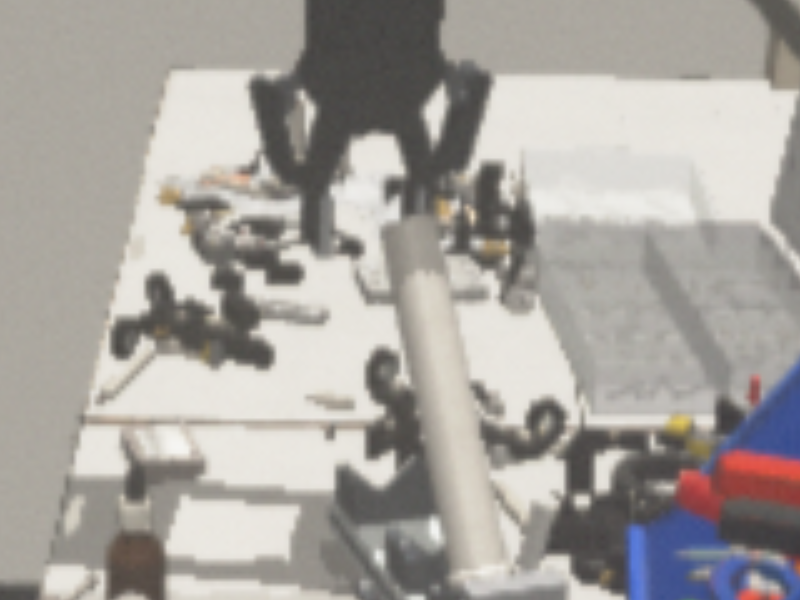

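Call:
apply_moves --motion "0.05 0 0.0015 -0.0003 0;-0.02 0 0.003 -0.0006 0;-0.08 0 0.005 -0.001 0;-0.15 0 0.007 -0.001 0;-0.21 0 0.009 -0.0015 0;-0.28 0 0.0105 -0.002 0;-0.34 0 0.012 -0.002 0;-0.41 0 0.0135 -0.0025 0;-0.47 0 0.015 -0.003 0;-0.53 0 0.017 -0.003 0;-0.53 0 0.017 -0.003 0"

```text
clock: 11.47
eef_pos: [533.7, -46.1, 382.3]
tcp_rot: [3.141, 0.0, 1.873]
contact_force: [0.4, 0.1, 0.0]
opening: 0.231
```

```bash
cat >> h.py <<'E'
def look(tag):
    s=state()
    f=grab_frame("wrist"); overlay(f,f"pics/{tag}_wrist.png",320,200,640,400,1,draw=False)
    g=grab_frame("side"); overlay(g,f"pics/{tag}_side.png",340,190,draw=False,s=4)
    for n in("side","wrist"):
      for q in("pillar","pillar_top"):
        d=spotter.place_of(q,n); print(n,q,[(tr(e["point"]).tolist(),round(e["conf"],2)) for e in d[:1]])
E
python3 -c "
from h import *
look('k')"
```

```text
t 11.47 rest [159.1  13.5 382.3] yaw 1.8726 op 0.231 F rest [ 0.  -0.4  0. ]
side pillar [([36.9, -4.8, 44.6], 0.56)]
side pillar_top [([130.7, 10.1, 234.7], 0.79)]
wrist pillar [([39.8, -4.0, 40.6], 0.85)]
wrist pillar_top [([134.2, 13.6, 231.9], 0.91)]
```

View pics/k_wrist.png

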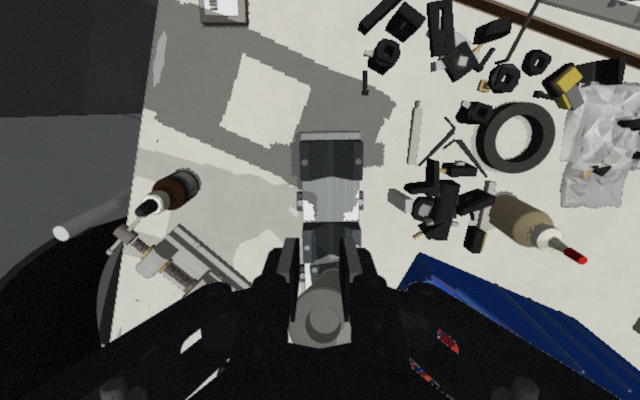

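View pics/k_side.png

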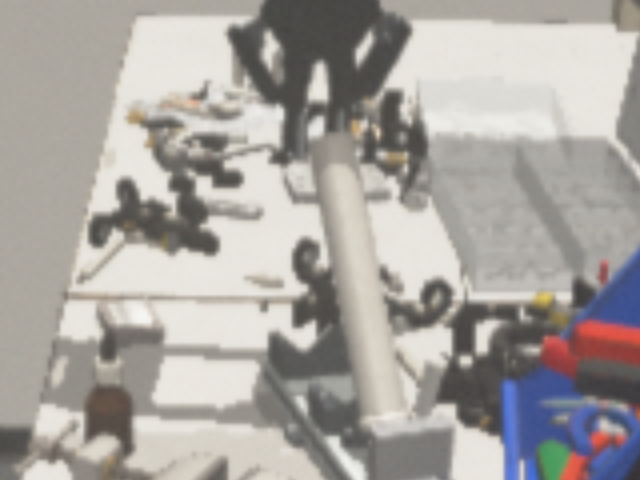

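Call:
apply_moves --motion "-0.53 0.0005 0.0015 0 0;-0.53 0.001 0.003 0 0;-0.53 0.001 0.0045 0 0;-0.53 0.0015 0.006 0 0;-0.53 0.002 0.0075 0.001 0;-0.53 0.002 0.009 0.001 0;-0.53 0.003 0.0105 0.001 0;-0.53 0.003 0.012 0.001 0;-0.53 0.003 0.012 0.001 0"

```text
clock: 12.52
eef_pos: [544.2, -39.6, 381.3]
tcp_rot: [3.141, 0.0, 1.873]
contact_force: [-2.0, 0.2, 1.1]
opening: 0.235
```

```bash
python3 -c "
from h import *
look('l')"
```

```text
t 12.52 rest [162.2   1.6 381.3] yaw 1.8727 op 0.235 F rest [0.8 1.8 1.1]
side pillar [([37.8, -7.8, 45.4], 0.58)]
side pillar_top [([134.6, -1.9, 233.6], 0.75)]
wrist pillar [([38.4, -5.3, 41.2], 0.77)]
wrist pillar_top [([140.6, 7.7, 233.1], 0.87)]
```

View pics/l_wrist.png

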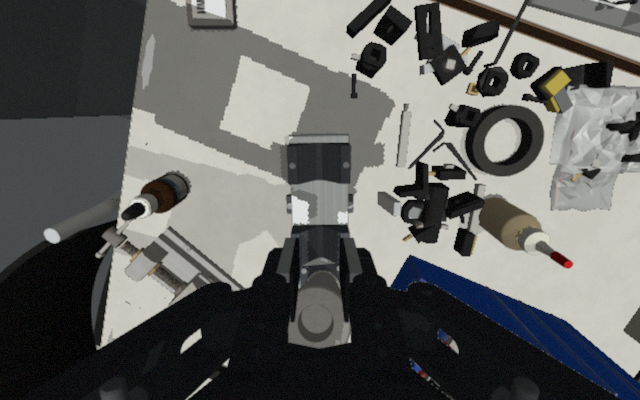

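```bash
cat >> h.py <<'E'
def ap(t,piv=59): t=np.radians(t); return piv+217*np.sin(t)-8.5*np.cos(t)-3.4*np.cos(t)+11, 30+217*np.cos(t)+8.5*np.sin(t)
def path(t0,t1,n,extra=0,piv=59):
    x0,z0=ap(t0,piv)
    for i in range(1,n+1):
        x,z=ap(t0+(t1-t0)*i/n,piv); print("%.4f 0 %.4f 0;"%((x-x0)/1000,(z0-z+extra*i/n)/1000),end=" ")
    print()
E
python3 -c "
from h import *
path(28,45,14,7)"
```

```text
0.0042 0 0.0025 0; 0.0083 0 0.0052 0; 0.0123 0 0.0079 0; 0.0164 0 0.0107 0; 0.0203 0 0.0136 0; 0.0243 0 0.0165 0; 0.0281 0 0.0196 0; 0.0320 0 0.0227 0; 0.0357 0 0.0259 0; 0.0394 0 0.0292 0; 0.0431 0 0.0326 0; 0.0467 0 0.0360 0; 0.0502 0 0.0395 0; 0.0537 0 0.0431 0;
```

Call:
apply_moves --motion "-0.53 0.0042 0 0.0025 0;-0.53 0.0083 0 0.0052 0;-0.53 0.0123 0 0.0079 0;-0.53 0.0164 0 0.0107 0;-0.53 0.0203 0 0.0136 0;-0.53 0.0243 0 0.0165 0;-0.53 0.0281 0 0.0196 0;-0.53 0.032 0 0.0227 0;-0.53 0.0357 0 0.0259 0;-0.53 0.0394 0 0.0292 0;-0.53 0.0431 0 0.0326 0;-0.53 0.0467 0 0.036 0;-0.53 0.0502 0 0.0395 0;-0.53 0.0537 0 0.0431 0;-0.53 0.0537 0 0.0431 0"

```text
clock: 14.07
eef_pos: [527.4, 12.5, 337.4]
tcp_rot: [-3.14, -0.001, 1.872]
contact_force: [-3.1, 6.3, 4.9]
opening: 0.232
```

```bash
python3 -c "
from h import *
look('m')"
```

```text
t 14.07 rest [216.9   2.1 337.4] yaw 1.8724 op 0.232 F rest [7.  1.1 4.9]
side pillar [([42.4, -7.1, 52.5], 0.76)]
side pillar_top [([192.8, 3.5, 194.5], 0.98)]
wrist pillar []
wrist pillar_top [([198.6, 7.2, 195.9], 0.58)]
```

View pics/m_wrist.png

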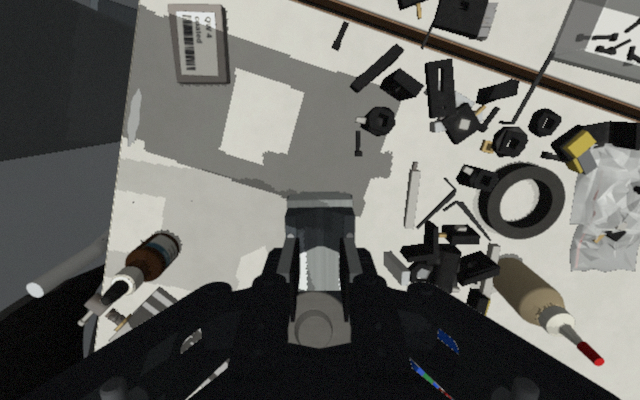

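View pics/m_side.png

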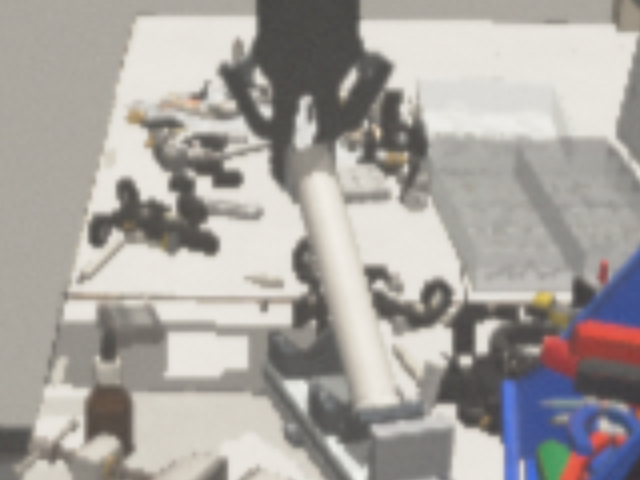

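```bash
python3 -c "
from h import *
path(45,60,14,-5)"
```

```text
0.0030 0 0.0024 0; 0.0060 0 0.0049 0; 0.0088 0 0.0074 0; 0.0117 0 0.0100 0; 0.0145 0 0.0127 0; 0.0172 0 0.0154 0; 0.0199 0 0.0181 0; 0.0225 0 0.0209 0; 0.0251 0 0.0237 0; 0.0276 0 0.0266 0; 0.0300 0 0.0295 0; 0.0324 0 0.0325 0; 0.0347 0 0.0355 0; 0.0369 0 0.0386 0;
```

Call:
apply_moves --motion "-0.53 0.003 0 0.001 0;-0.53 0.006 0 0.0025 0;-0.53 0.0088 0 0.005 0;-0.53 0.0117 0 0.0075 0;-0.53 0.0145 0 0.010 0;-0.53 0.0172 0 0.0127 0;-0.53 0.0199 0 0.0155 0;-0.53 0.0199 0 0.0155 0"

```text
clock: 15.03
eef_pos: [521.7, 30.9, 321.9]
tcp_rot: [-3.14, -0.0, 1.873]
contact_force: [-1.2, 1.5, -1.0]
opening: 0.237
```

```bash
python3 -c "
from h import *
look('n')"
```

```text
t 15.03 rest [236.3   2.1 321.9] yaw 1.8727 op 0.237 F rest [ 1.8  0.7 -1. ]
side pillar [([44.9, -4.7, 53.0], 0.6)]
side pillar_top [([217.3, 4.4, 178.3], 0.7)]
wrist pillar []
wrist pillar_top [([217.0, 7.0, 179.5], 0.64)]
```

View pics/n_side.png

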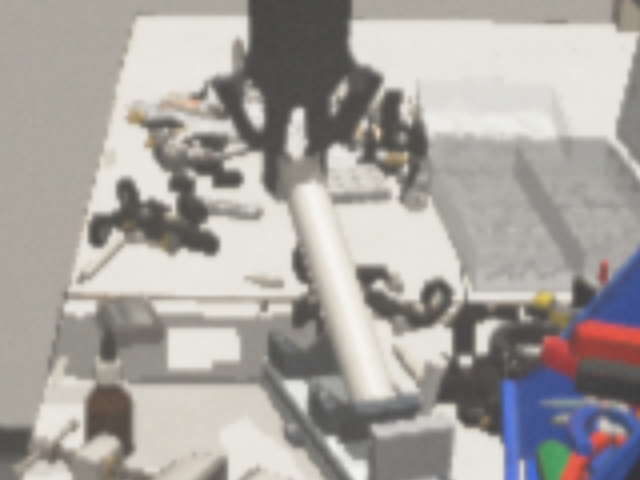

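```bash
python3 -c "
from h import *
print(ap(53)); path(53,64,11,-1)"
```

```text
(np.float64(236.14230690475318), np.float64(167.3822618593965))
0.0024 0 0.0029 0; 0.0048 0 0.0058 0; 0.0071 0 0.0087 0; 0.0094 0 0.0117 0; 0.0116 0 0.0147 0; 0.0137 0 0.0178 0; 0.0158 0 0.0209 0; 0.0179 0 0.0240 0; 0.0199 0 0.0272 0; 0.0218 0 0.0304 0; 0.0237 0 0.0336 0;
```

Call:
apply_moves --motion "-0.53 0.0024 0 0.0027 0;-0.53 0.0048 0.0005 0.0056 0;-0.53 0.0071 0.001 0.0086 0;-0.53 0.0094 0.001 0.0116 0;-0.53 0.0116 0.0015 0.0147 0;-0.53 0.0137 0.002 0.0178 0;-0.53 0.0158 0.002 0.0209 0;-0.53 0.0179 0.0025 0.024 0;-0.53 0.0199 0.003 0.0272 0;-0.53 0.0218 0.003 0.0304 0;-0.53 0.0218 0.003 0.0304 0"

```text
clock: 16.25
eef_pos: [518.2, 52.6, 291.6]
tcp_rot: [-3.141, -0.0, 1.873]
contact_force: [-1.8, 0.5, -1.5]
opening: 0.235
```

```bash
python3 -c "
from h import *
look('o')"
```

```text
t 16.25 rest [258.   -1.  291.6] yaw 1.8727 op 0.235 F rest [ 1.1  1.5 -1.5]
side pillar [([47.7, -3.7, 53.8], 0.81)]
side pillar_top [([238.8, -0.5, 149.4], 0.96)]
wrist pillar []
wrist pillar_top [([239.5, 4.9, 146.4], 0.96)]
```

View pics/o_side.png

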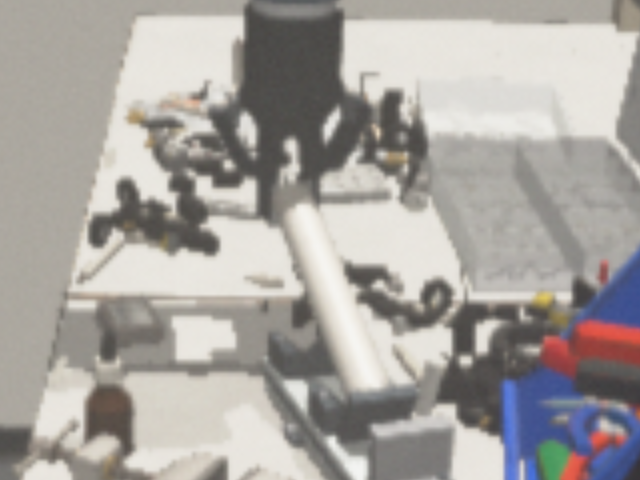

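View pics/o_wrist.png

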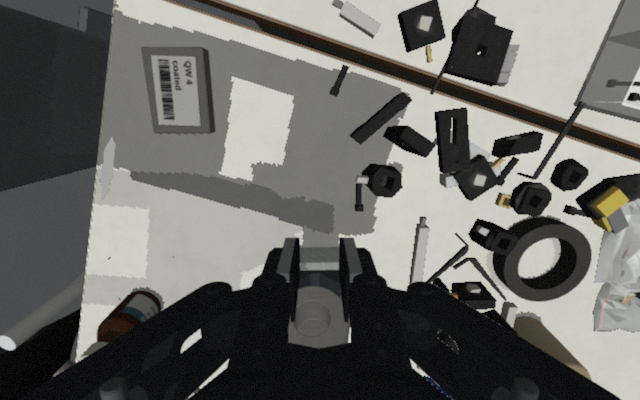

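```bash
python3 -c "
from h import *
print(ap(63)); path(63,73,10,1)"
```

```text
(np.float64(257.94592880197524), np.float64(136.0894938990828))
0.0019 0 0.0034 0; 0.0037 0 0.0069 0; 0.0055 0 0.0104 0; 0.0072 0 0.0139 0; 0.0088 0 0.0174 0; 0.0104 0 0.0210 0; 0.0119 0 0.0246 0; 0.0134 0 0.0282 0; 0.0148 0 0.0318 0; 0.0161 0 0.0355 0;
```

Call:
apply_moves --motion "-0.53 0.0016 0 0.0034 0;-0.53 0.0033 0 0.0069 0;-0.53 0.005 0 0.0104 0;-0.53 0.0067 0 0.0139 0;-0.53 0.0084 0 0.0174 0;-0.53 0.01 0 0.021 0;-0.53 0.0115 0 0.0246 0;-0.53 0.013 0 0.0282 0;-0.53 0.0144 0 0.0318 0;-0.53 0.0157 0 0.0355 0;-0.53 0.0157 0 0.0355 0"

```text
clock: 17.47
eef_pos: [513.5, 67.3, 255.9]
tcp_rot: [-3.14, -0.0, 1.873]
contact_force: [-1.1, 1.5, -1.7]
opening: 0.234
```

```bash
python3 -c "
from h import *
look('p')"
```

```text
t 17.47 rest [273.4  -0.9 255.9] yaw 1.8727 op 0.234 F rest [ 1.8  0.6 -1.7]
side pillar [([51.7, -5.4, 54.6], 0.68)]
side pillar_top [([257.0, -4.4, 110.2], 0.7)]
wrist pillar []
wrist pillar_top [([257.2, 4.6, 110.6], 0.59)]
```

View pics/p_side.png

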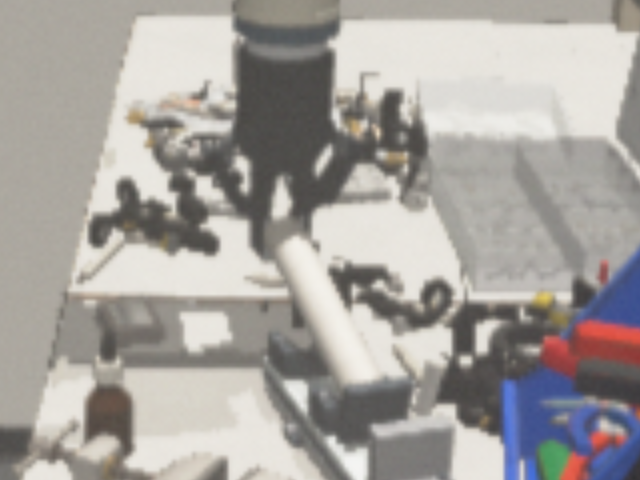

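```bash
python3 -c "
from h import *
print(ap(73)); path(73.5,82,9,0.5)"
```

```text
(np.float64(274.0389087577781), np.float64(101.57325035051967))
0.0012 0 0.0035 0; 0.0023 0 0.0069 0; 0.0034 0 0.0104 0; 0.0044 0 0.0139 0; 0.0053 0 0.0174 0; 0.0062 0 0.0210 0; 0.0070 0 0.0245 0; 0.0078 0 0.0281 0; 0.0085 0 0.0317 0;
```

Call:
apply_moves --motion "-0.53 0.001 0 0.0034 0;-0.53 0.002 0 0.0069 0;-0.53 0.003 0 0.0104 0;-0.53 0.0039 0 0.0139 0;-0.53 0.0047 0 0.0174 0;-0.53 0.0055 0 0.021 0;-0.53 0.0062 0 0.0245 0;-0.53 0.0069 0 0.0281 0;-0.53 0.0069 0 0.0281 0"

```text
clock: 18.52
eef_pos: [511.7, 73.7, 228.1]
tcp_rot: [-3.141, 0.0, 1.873]
contact_force: [-0.3, -0.9, 0.6]
opening: 0.24
```

```bash
python3 -c "
from h import *
look('q')"
```

```text
t 18.52 rest [280.1  -1.2 228.1] yaw 1.8729 op 0.240 F rest [-0.8  0.5  0.6]
side pillar [([53.2, -3.8, 61.7], 0.71)]
side pillar_top [([265.0, -0.4, 56.3], 0.78)]
wrist pillar []
wrist pillar_top [([267.0, 0.3, 55.4], 0.85)]
```

View pics/q_side.png

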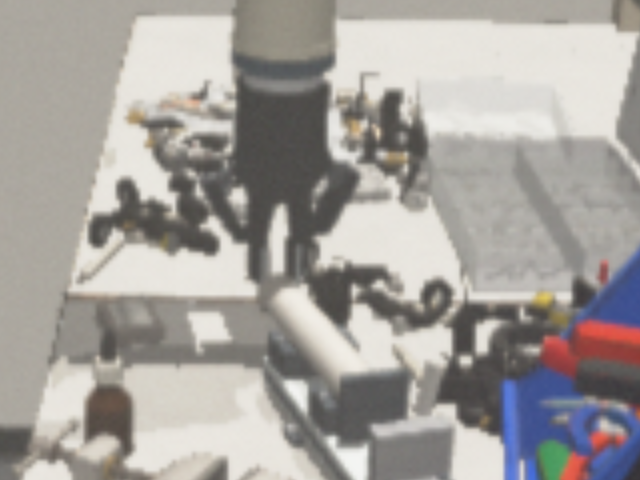

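Call:
apply_moves --motion "-0.53 0.006 0 0 0;-0.53 0.012 -0.001 0 0;-0.53 0.012 -0.001 0.01 0;-0.53 0.012 -0.001 0.02 0;-0.53 0.012 -0.001 0.02 0;-0.53 0.008 -0.001 0.02 0;-0.53 0.004 -0.001 0.02 0;-0.53 0 -0.001 0.02 0;-0.53 -0.004 -0.001 0.02 0;-0.53 -0.004 -0.001 0.02 0"

```text
clock: 19.65
eef_pos: [512.3, 69.1, 208.9]
tcp_rot: [3.141, -0.0, 1.872]
contact_force: [-0.5, 1.8, -1.0]
opening: 0.231
```

```bash
cat >> h.py <<'E'
def look2(tag):
    look(tag)
    f=grab_frame("top"); overlay(f,f"pics/{tag}_top.png",262,195)
E
python3 -c "
from h import *
look2('s')"
```

```text
t 19.65 rest [275.5  -0.3 208.9] yaw 1.8716 op 0.231 F rest [ 1.8 -0.1 -1. ]
side pillar [([45.7, -2.6, 61.5], 0.79)]
side pillar_top [([262.6, -1.4, 56.3], 0.92)]
wrist pillar []
wrist pillar_top [([261.8, 4.9, 55.2], 0.76)]
```

View pics/s_side.png

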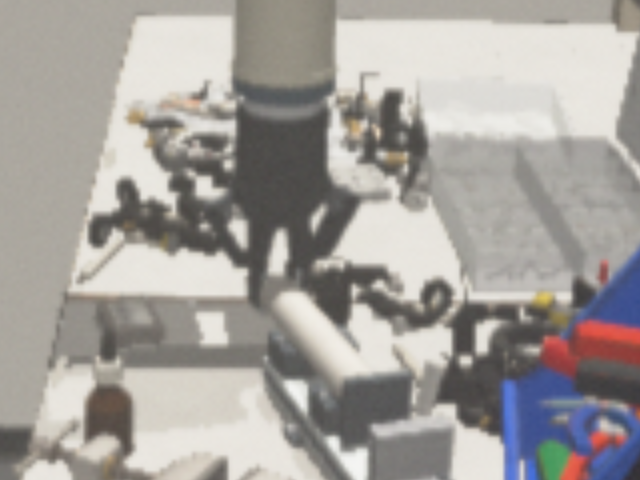

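View pics/s_wrist.png

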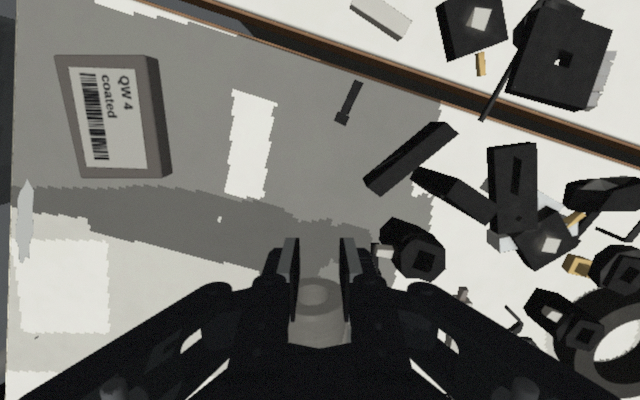

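View pics/s_top.png

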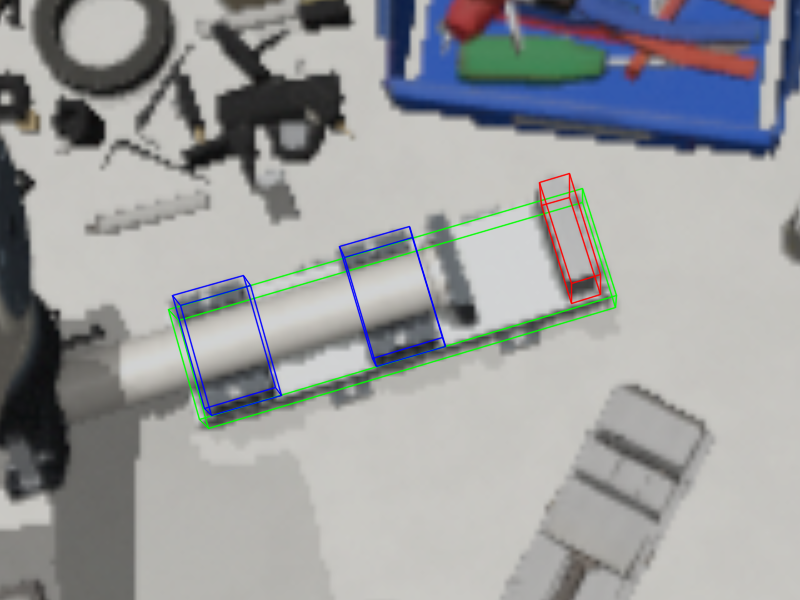

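Call:
apply_moves --motion "-0.53 -0.003 0 0 0;-0.53 -0.006 0 0 0;-0.53 -0.009 0 0 0;-0.53 -0.012 0 0 0;-0.53 -0.015 0 0 0;-0.53 -0.018 0 0 0;-0.53 -0.021 0 0 0;-0.53 -0.024 0 0 0;-0.53 -0.027 0 0 0;-0.53 -0.03 0 0 0;-0.53 -0.033 0 0 0;-0.53 -0.036 0 0 0;-0.53 -0.039 0 0 0;-0.53 -0.039 0 0 0"

```text
clock: 21.17
eef_pos: [523.8, 32.6, 208.8]
tcp_rot: [3.141, -0.001, 1.872]
contact_force: [0.1, 4.6, 0.4]
opening: 0.235
```

```bash
python3 -c "
from h import *
look2('t')"
```

```text
t 21.17 rest [237.3  -0.4 208.8] yaw 1.8723 op 0.235 F rest [ 4.4 -1.5  0.4]
side pillar [([7.9, -3.5, 59.4], 0.72)]
side pillar_top [([225.5, -1.5, 58.3], 0.75)]
wrist pillar []
wrist pillar_top [([227.0, 3.3, 56.4], 0.7)]
```

View pics/t_top.png

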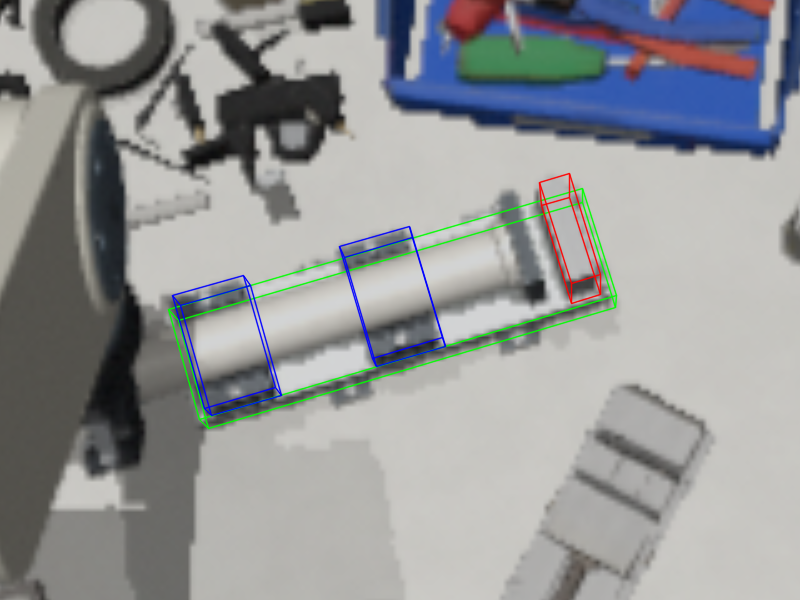

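Call:
apply_moves --motion "-0.53 -0.001 0 0 0;-0.53 -0.002 0 0 0;-0.53 -0.003 0 0 0;-0.53 -0.004 0 0 0;-0.53 -0.005 0 0 0;-0.53 -0.006 0 0 0;-0.53 -0.007 0 0 0;-0.53 -0.007 0 0 0"

```text
clock: 22.18
eef_pos: [525.7, 26.2, 208.8]
tcp_rot: [3.141, -0.001, 1.872]
contact_force: [0.6, 8.4, 2.3]
opening: 0.235
```

Call:
apply_moves --motion "-0.53 -0.0005 0 0 0;-0.53 -0.001 0 0 0;-0.53 -0.0015 0 0 0;-0.53 -0.0015 0 0 0"

```text
clock: 22.52
eef_pos: [526.1, 24.8, 208.8]
tcp_rot: [3.141, -0.001, 1.872]
contact_force: [-0.4, 7.9, 1.0]
opening: 0.237
```

Call:
apply_moves --motion "-0.53 -0.0005 0 0 0;-0.53 -0.001 0 0 0;-0.53 -0.001 0 0 0"

```text
clock: 22.77
eef_pos: [526.4, 23.9, 208.7]
tcp_rot: [3.141, -0.001, 1.872]
contact_force: [-0.6, 8.3, 1.1]
opening: 0.235
```

Call:
apply_moves --motion "-0.53 -0.0005 0 0 0;-0.53 -0.001 0 0 0;-0.53 -0.001 0 0 0"

```text
clock: 23.02
eef_pos: [526.7, 23.0, 208.8]
tcp_rot: [3.141, -0.001, 1.872]
contact_force: [0.2, 7.8, 1.1]
opening: 0.234
```

```bash
python3 -c "
from h import *
look2('u')"
```

```text
t 23.02 rest [227.2  -0.3 208.8] yaw 1.8723 op 0.234 F rest [ 7.4 -2.5  1.1]
side pillar [([1.1, -3.8, 62.5], 0.72)]
side pillar_top [([214.2, -0.1, 55.8], 0.74)]
wrist pillar []
wrist pillar_top [([215.8, 6.1, 56.5], 0.78)]
```

View pics/u_top.png

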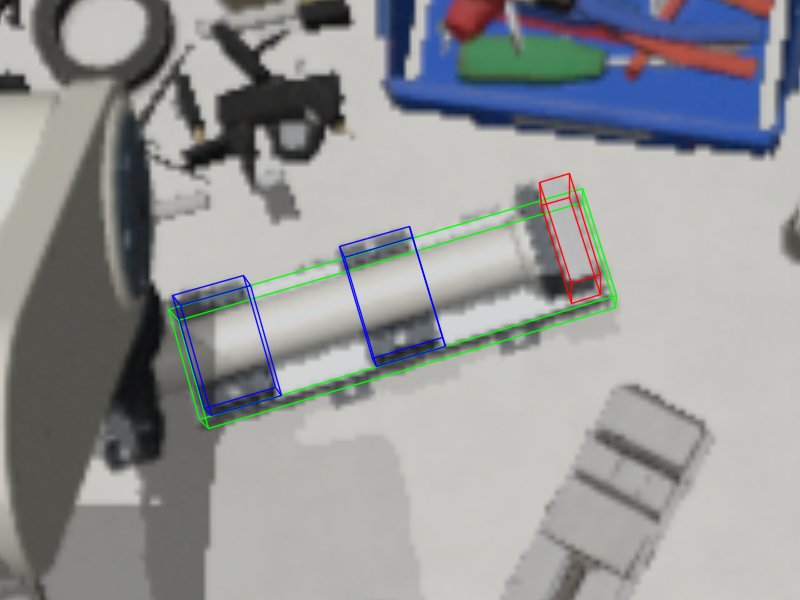

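Call:
apply_moves --motion "-0.53 -0.0005 0 0 0;-0.53 -0.001 0 0 0;-0.53 -0.001 0 0 0"

```text
clock: 23.62
eef_pos: [526.8, 22.6, 208.8]
tcp_rot: [3.142, -0.002, 1.872]
contact_force: [-1.8, 15.3, 2.6]
opening: 0.238
```

Call:
apply_moves --motion "-0.53 -0.0005 0 0 0;-0.53 -0.001 0 0 0;-0.53 -0.001 0 0 0"

```text
clock: 23.87
eef_pos: [526.9, 22.3, 208.8]
tcp_rot: [-3.141, -0.003, 1.871]
contact_force: [-3.7, 21.9, 4.5]
opening: 0.236
```

Call:
apply_moves --motion "-0.53 -0.0005 0 0 0;-0.53 -0.0005 0 0 0;-0.53 0 0 0 0;-0.53 0.004 0 0 0;-0.53 0.02 0 0 0;-0.53 0.05 0 0 0;-0.53 0.06 0 0 0;-0.53 0.06 0 -0.04 0;-0.53 0.06 0 -0.1 0;-0.53 0.06 0 -0.15 0;-0.53 0.06 0 -0.2 0;-0.53 0.06 0 -0.2 0"

```text
clock: 24.87
eef_pos: [509.3, 77.5, 411.7]
tcp_rot: [3.14, 0.001, 1.873]
contact_force: [1.2, 0.5, 0.1]
opening: 0.238
```

```bash
cat > fin.py <<'E'
from h import *
look2('v')
f=grab_frame("side"); overlay(f,"pics/v_side2.png",345,225)
f=grab_frame("wrist")
for n in("side","top","wrist"):
  for q in["v_rest","pillar","pillar_top","dropper","sleeve","tall_holder","rod_base","ring_mount"]:
    d=spotter.place_of(q,n); print(n,q,[(np.round(e["point"]).tolist(),round(e["conf"],2)) for e in d[:1]])
E
python3 fin.py
```

```text
t 24.87 rest [284.4   0.  411.7] yaw 1.8730 op 0.238 F rest [ 0.1 -1.3  0.1]
side pillar [([3.7, -5.7, 60.5], 0.83)]
side pillar_top [([216.7, -0.3, 56.0], 0.95)]
wrist pillar []
wrist pillar_top [([212.5, 3.3, 58.1], 0.57)]
side v_rest [([595.0, -193.0, -1.0], 0.64)]
side pillar [([594.0, -193.0, 62.0], 0.81)]
side pillar_top [([528.0, 10.0, 54.0], 0.88)]
side dropper [([384.0, -111.0, -1.0], 0.73)]
side sleeve [([610.0, -337.0, 1.0], 0.6)]
side tall_holder [([574.0, -410.0, -0.0], 0.94)]
side rod_base [([510.0, -356.0, -2.0], 0.73)]
side ring_mount [([413.0, -448.0, -3.0], 0.84)]
top v_rest [([588.0, -194.0, 2.0], 0.71)]
top pillar [([592.0, -193.0, 62.0], 0.55)]
top pillar_top [([532.0, 16.0, 59.0], 0.92)]
top dropper [([382.0, -105.0, 2.0], 0.49)]
top sleeve [([612.0, -334.0, -2.0], 0.66)]
top tall_holder [([575.0, -407.0, 4.0], 0.63)]
top rod_base [([508.0, -353.0, 2.0], 0.63)]
top ring_mount [([408.0, -452.0, -2.0], 0.76)]
wrist v_rest []
wrist pillar []
wrist pillar_top [([526.0, 12.0, 57.0], 0.74)]
wrist dropper [([385.0, -105.0, 0.0], 0.82)]
wrist sleeve []
wrist tall_holder []
wrist rod_base []
wrist ring_mount []
```

View pics/v_top.png

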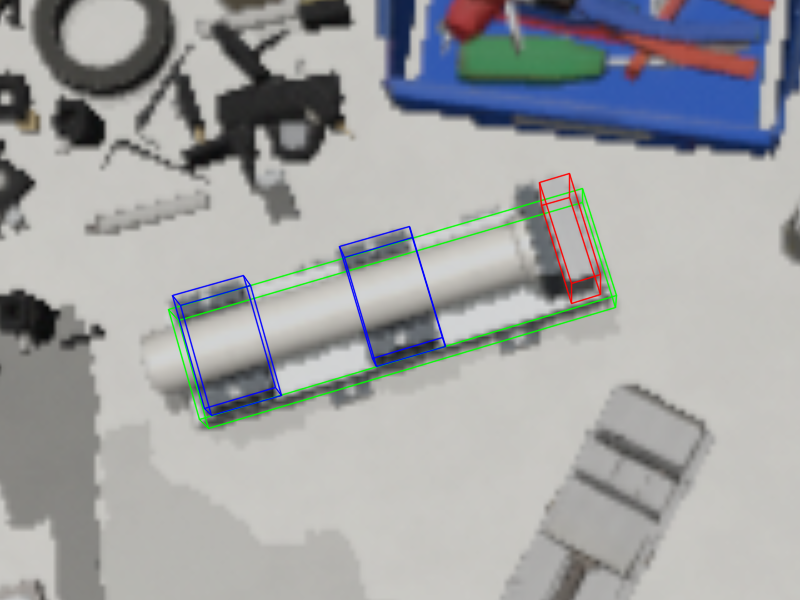

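View pics/v_side2.png

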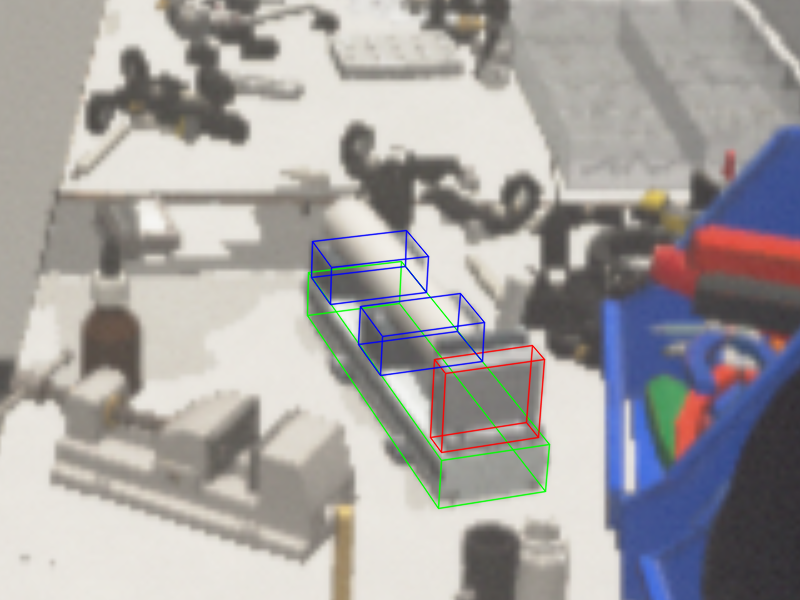

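View pics/v_wrist.png

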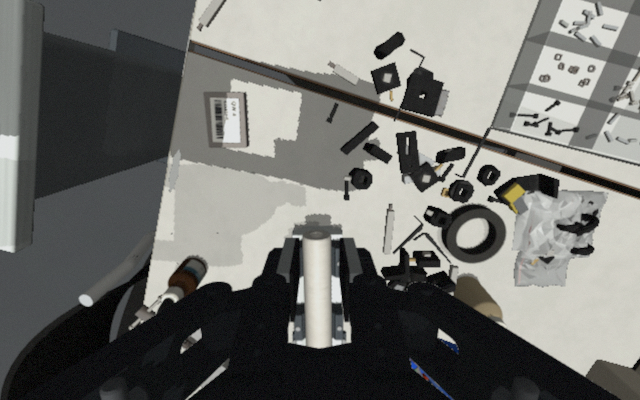

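Run:
```python
from h import *
def ov(n,path,cx,cy,s=6,w=130,h=100):
    f=grab_frame(n); x0,y0=int(cx-w/2),int(cy-h/2)
    im=cv2.resize(f["img"][y0:y0+h,x0:x0+w,::-1].copy(),None,fx=s,fy=s,interpolation=cv2.INTER_CUBIC)
    T=lambda q:tuple(int(v) for v in ((q-[x0,y0])*s+(s-1)/2))
    def poly(P,c):
        q=proj(f,W(P))
        for i in range(len(q)-1): cv2.line(im,T(q[i]),T(q[i+1]),c,1,cv2.LINE_AA)
    a=np.linspace(0,2*np.pi,41)
    for x,rr in((10,19),(217,16.5)): poly(np.c_[0*a+x,rr*np.cos(a),57+rr*np.sin(a)],(255,0,255))
    C=np.array(f["R"]).T@-np.array(f["t"])
    # silhouette lines of taper
    P=W([[10,0,57],[217,0,57]]); ax=P[1]-P[0]; v=np.cross(ax,C-P.mean(0)); v/=np.linalg.norm(v)
    for sg in(1,-1):
        q=proj(f,np.array([P[0]+sg*19*v,P[1]+sg*16.5*v])); cv2.line(im,T(q[0]),T(q[1]),(255,0,255),1,cv2.LINE_AA)
    Pb,E=box(0,10,-25,25,32,82); q=proj(f,W(Pb))
    for i,j in E: cv2.line(im,T(q[i]),T(q[j]),(0,160,0),1,cv2.LINE_AA)
    cv2.imwrite(path,im)
ov("top","pics/w_top.png",255,198); ov("side","pics/w_side.png",340,222)
```

```text
(no output)
```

View pics/w_top.png

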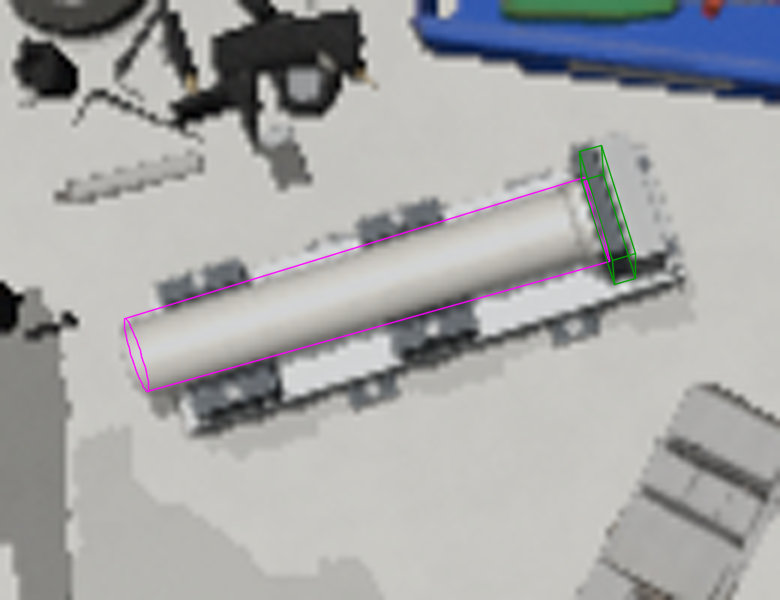

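View pics/w_side.png

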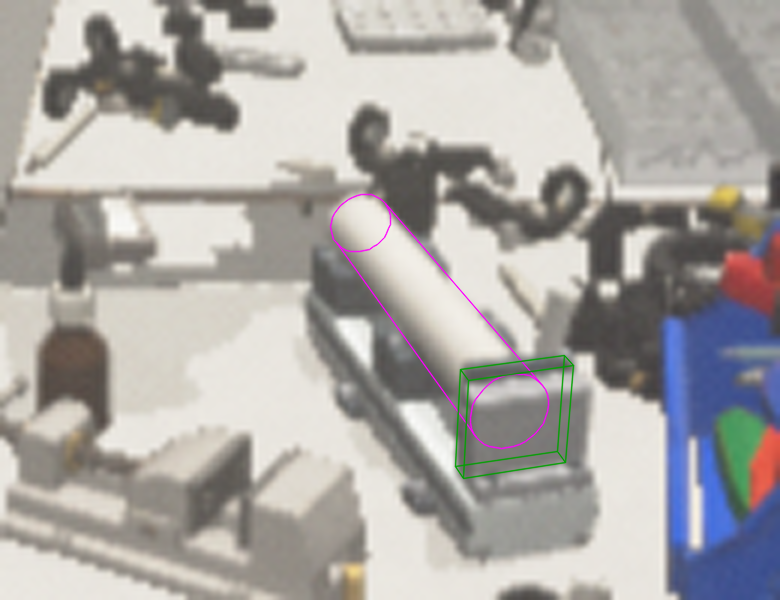

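```bash
python3 -c "
from rig import r
print(r.sense()['clock'], r.sign_off())"
```

```text
the job is handed in; nothing more can be done
26.6167 None
```

The pillar is lying in both V-blocks with its foot against the end stop, and the job is handed in at 26.6 s. I can't confirm the turning speed over the last few degrees of the descent.

**What I did:**
- I tipped the pillar with the rear finger and caught it on the front finger.
- I then turned the tool a quarter turn, so the pillar's top leaned on both finger edges, with the fingers about 20 mm apart, and walked it down step by step.
- I pushed the free end until the foot met the stop, then backed the arm off and up.

**Last checks:**
- **Foot home:** the push force rose from about 8 N to 22 N over roughly the last millimetre, with almost no further movement. The last estimates put the foot at most about 4 mm from the stop, within the locator's error. The top picture shows no gap, though the model drawn on it is off by about 2 mm at the foot.
- **Axis:** in the top and side pictures, the model drawn level and in the middle of the grooves matches the shaft. The locator disagreed slightly, putting the foot end 1 to 5 mm higher and up to 6 mm to one side, which is about its own error.
- **Bystanders:** all five are where they started, to within about 5 mm.
- **Contact forces:** the highest reading before the foot was near home was about 8 N.

**What went wrong or is unsure:**
- **Sideways drag:** turning the tool dragged the pillar's top about 12 mm sideways. I brought it back by closing the fingers to that width and shifting the tool.
- **Last few degrees:** between about 75° and lying flat the pillar slipped off the fingers and dropped the last bit into the V-blocks. I judged this to be the last 5 to 10 degrees, but it happened within one move. The 3 rad/s limit applies below about 86°.

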